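# Back off the pump head's clamping screw by two turns

### The arm

A 6-joint arm with a two-finger parallel gripper is mounted at the origin on the work surface. World frame = base frame: x ahead of the robot, y to its left, z up, the work surface at z = 0. Lengths are in mm, angles in rad, forces in N, time in s.
With the tool pointing down it reaches from about 250 to 800 mm from the base axis. Payload 3.9 kg.
Tool frame: the origin (TCP) lies on the centre line of the jaws, within the pads' length; the fingertips stand 25 mm ahead of it and the grasp point (between the pads) lies 6 mm ahead of it; z points along the fingers, y is the direction in which the jaws open and shut (so a half turn about z gives the same grasp; the last joint's range is limited). The gripper opens to 85 mm and grips with 20 to 120 N. Pads are 22 mm wide; open, the fingers measure 114 mm over their backs; the gripper's body (76 mm by 85 mm) begins 54 mm behind the grasp point. The pads swing forward as they close: fully open they stand 13 mm farther back than shut.
Start: joints at [1.349, 0.26, -0.138, 1.173, 0, 1.571], TCP at [115.489, 512.131, 256.304] pointing down, gripper open.
Joint ranges: [-2.78, 2.78], [-0.83, 1.72], [-1.28, 1.37], [-1.9, 2.12], [-1.57, 1.48], [-3.14, 3.14]. Speed limits (rad/s): [2.57, 2.57, 3.14, 3.14, 3.14, 3.14].

### API

Orientations are given as [roll, pitch, yaw] about the fixed x, y, z axes, in that order (R = Rz(yaw) Ry(pitch) Rx(roll)).
In Python, from cell import bot gives the robot as it stands.
- The arm moves only by the shell command python3 -m handwheel 'ROWS' [OPENING]. ROWS is JSON, a list of rows, each a list of 2 entries, a list of its own where there are three numbers: the shift along the tool's x, y, z normalised to -1 to 1, where 1 is 0.3 m, then the turn, a rotation vector about the tool's x, y, z normalised to -1 to 1, where 1 is pi rad. In form: [[[x, y, z], [wx, wy, wz]], ...]. A call has exactly 10 rows; each row is the pose to reach, as a shift and turn from the pose measured when the call began, along the tool's axes at that moment, turning the shorter way round; what a row does not reach only later rows make up. A row lasts 1/10 s, in which the tool goes at most 50 mm and 8.59 degrees, less where a joint would pass 70% of its speed; a pose out of reach is approached as far as the arm can. A call with a number of a shift or a turn outside -1 to 1 is refused whole. A call with a gripper value outside its range is refused whole. OPENING is the opening, from -1 (shut) to 1 (fully open), set as the call begins (- or left out, the last holds). The fingers move at their own pace and stop on an object; the grip force is fixed at half the most. Time passes only in rows, so rows that repeat a pose let the fingers close, or fill a call up. It gives the time, the measured TCP pose, the force and the opening at its end, in the units of the state.
- bot.state(): the state, without advancing time (a new reading comes with each control period).
- bot.get_image(name): name is "side" or "top" or "wrist"; returns a dict with "color" (480x640x3 uint8, red, green, blue), "z_map" (480x640 float32, mm along the optical axis (not along the pixel's ray), 0 where there is no reading), "fx", "fy", "cx", "cy" (pixels), "R" (3x3) and "t" (3): a world point X has camera coordinates R X + t. Camera axes: x right, y down, z forward; pixel columns grow to the right and rows downward; lengths in mm; the calibration is good to about 2 mm. A picture is of the moment at which its call begins.
- bot.close_job(): hands the job in, once; it reports no verdict.
Trained networks look in the newest picture that a camera, given by its name, has taken for a name from the list of things; names that differ only in an ending like _2 or _b are one class to them, and where a whole thing is asked for, a point or a joint stands for the part that bears it (a point fixed in the world has none). Each returns a list of dicts, best first, with "p" (0 to 1); they miss things now and then, are a little off and sometimes report something else, mostly with a low value. They report only what shows in the picture. A call takes as long as a camera call.
- bot.silhouettes(label, camera): "mask" (480x640 bool, what is visible of it) and "pixel" ([column, row] in pixels, amid what is visible of it).
The state is a dict: "time_s": time; "q": joint angles; "joint_velocities": joint speeds; "joint_efforts": joint torques, N m; "eef_pos": TCP position; "orientation": TCP orientation; "force": force on the tool from outside, world axes, zero at the start; "torque": the same for the moment, N m; "grip_width": finger opening in mm.
Only numpy, scipy, OpenCV 4.12 (cv2) and the standard library are available. Lean on these libraries where they do the work, as an engineer would, in place of code of your own. Each camera call takes 0.05 s, during which the arm holds its last target.

### The job

The peristaltic pump is being laid up for the night: with the outside of a fingertip, roll the knurled thumbscrew on top of the outer pump head (the one farther from the drive case) round to loosen it by two full turns, so that its bed comes off the rollers but the screw stays in its thread. It is an ordinary right-hand thread, so it loosens anticlockwise as seen from above. Stroke the rim lightly, do not pinch the screw between the fingers, leave the inner head's thumbscrew as it is set and disturb nothing else on the bench, then come away.

Things in the scene. Friction and masses are not known exactly. Their poses are not given: they have to be found in the camera images.
- pump: peristaltic pump, fixed. Origin on the bench straight below the outer thumbscrew's axis; z up, y along the shaft towards the drive case. Two equal cream heads, 94 mm (x) by 44 mm (y), flat tops 152 mm above the bench: outer centred at y = 0, inner at y = 60 mm. White drive case: x -81 to 81 mm, y 104 to 363 mm, top at 195 mm. Only the thumbscrews stand above the heads' tops
- knob_outer (a point): centre of the top face of the outer head's thumbscrew: dark steel knurled disc, 30 mm diameter, rim 16 mm high (this point is 16 mm above its underside), axis vertical. Underside 6 mm above the head's flat top when fully tightened; the disc rises 2 mm per full turn of loosening. x axis: along the white index line on its top, turning with it
- knob_inner (a point): the same point on the inner head's thumbscrew, an equal disc 60 mm nearer the drive case; to be left alone
- screw_outer (a joint): angle of the outer thumbscrew, rad, unwrapped: 0 fully tightened (hard stop), grows as it loosens (anticlockwise from above), 6.28 per turn; 0.3 to 2.5 at the start, end of thread at 31.4. Turns against 0.03 N m of friction and stays where left; a finger pressed on the rim with 3 to 10 N, moving along the tangent, rolls it round without slipping much
- screw_inner (a joint): angle of the inner thumbscrew, rad, counted from its setting at the start (0), positive anticlockwise from above; turns just as easily
- shoe_outer (a point): middle of the top of the outer head's bed, the arched aluminium block under the head's bridge that presses on the rollers; it rises with its thumbscrew, 2 mm per full turn, so 4 mm for two turns
- vial: amber glass vial with a black cap, 27 mm across, 56 mm tall, standing; origin at the middle of its underside. Loose bystander
- screwdriver: screwdriver lying flat, 170 mm long; origin under its middle, x axis along it towards the tip. Loose bystander
- spare_rotor: spare three-roller pump rotor standing on its end, 61 mm across, 34 mm tall, bare metal; origin at the middle of its underside. Loose bystander
- beaker: empty glass beaker, 70 mm across, 90 mm tall, standing; origin at the middle of its underside. Loose bystander
- media_bottle: capped glass bottle, 72 mm across, 150 mm tall, standing; origin at the middle of its underside. Loose bystander
- tip_box: grey pipette-tip box with a clear cover, 80 x 117 x 68 mm, its long side along its y axis; origin at the middle of its underside. Loose bystander
- dish: closed clear flat dish, 92 mm across, 17 mm tall; origin at the middle of its underside. Loose bystander

How it is judged (in metres and radians):
At the end, for the whole second after the job is handed in: The outer thumbscrew stands still, loosened by two full turns from where it stood, to within a quarter turn (its bed has risen 3.5 to 4.5 mm), and the inner thumbscrew is within 0.5 rad of its setting (distance of shoe_outer from where it was at the start of the episode between 0.0035 and 0.0045 m and velocity of joint screw_outer between -0.1 and 0.1 rad/s and value of joint screw_inner between -0.5 and 0.5 rad); the robot touches nothing.
It fails at once if the outer thumbscrew is pinched or pressed hard (more than 30 N between fingers and screw) (contact force between the fingers and screw_outer above 30 N).
It fails at once if the inner head's thumbscrew is turned by more than 0.5 rad (value of joint screw_inner above 0.5 rad or value of joint screw_inner below -0.5 rad).
It fails at once if a bystander is moved or lifted by more than 15 mm (distance of any of vial, screwdriver, spare_rotor, beaker, media_bottle, tip_box, dish from where it was at the start of the episode above 0.015 m).
It also fails if it takes over 64 s, if anything falls off the work surface, if the arm or the gripper's body presses on something with over 40 N, if the wrist force passes 120 N, or if a joint passes its speed limit or range.

## Working session

There is one attempt and no reset: what is moved stays moved. The work goes in short steps, Python scripts to look and compute and a shell command to move; the robot and the scene stay as the last step left them, time stands still between calls to the robot, and variables do not carry over. Pictures are saved under pics/ and viewed, and the job is handed in when it is done.

```bash
ls; mkdir -p pics; python3 - <<'E'
from cell import bot
import cv2
print(bot.state())
for n in ("side","top","wrist"):
    d=bot.get_image(n); cv2.imwrite(f"pics/{n}0.png",d["color"][:,:,::-1]); print(n,d["fx"],d["cx"],d["cy"],d["R"],d["t"])
E
```

```text
pics
{'time_s': 0.0, 'q': array([ 1.34900229e+00,  2.60659988e-01, -1.39387924e-01,  1.17272099e+00,
       -1.81502759e-05,  1.57077929e+00]), 'joint_velocities': array([ 0.00014398, -0.00211502,  0.00147183,  0.00089971, -0.00046951,
       -0.00052748]), 'joint_efforts': array([ 3.20775243e-04, -4.05681968e+01,  2.53919953e+01,  1.88196060e-02,
       -3.94670485e-05, -1.33140449e-05]), 'eef_pos': array([115.35163642, 511.50390711, 255.47034292]), 'orientation': array([-3.13962008e+00,  1.81166323e-05,  2.91981569e+00]), 'force': array([ 0.18246642, -0.25988121,  0.49018531]), 'torque': array([-0.01681505,  0.01263275, -0.07235541]), 'grip_width': 85.23090257407418}
side 586.5584277254261 320.32249563369214 239.37340932839845 [[-9.51089090e-01 -3.08916722e-01  2.88294523e-05]
 [-1.81478612e-01  5.58658642e-01 -8.09299719e-01]
 [ 2.49990110e-01 -7.69721365e-01 -5.87395918e-01]] [443.80787645 299.91462371 817.94815266]
top 586.4736582359427 326.06509226388914 238.63691274947084 [[ 7.69244558e-04 -9.99837466e-01  1.80124850e-02]
 [-9.83393106e-01 -4.02537496e-03 -1.81443644e-01]
 [ 1.81486660e-01 -1.75737790e-02 -9.83236368e-01]] [-195.85875978  552.80210032 1127.80411302]
wrist 422.118234201486 314.83821188459694 240.0770847576365 [[ 2.20098429e-01  9.75477258e-01 -8.95109641e-04]
 [ 9.40979136e-01 -2.12072511e-01  2.63786875e-01]
 [ 2.57128270e-01 -5.89013563e-02 -9.64580574e-01]] [-524.02567247  -33.41958737  378.07409175]
```

View pics/side0.png

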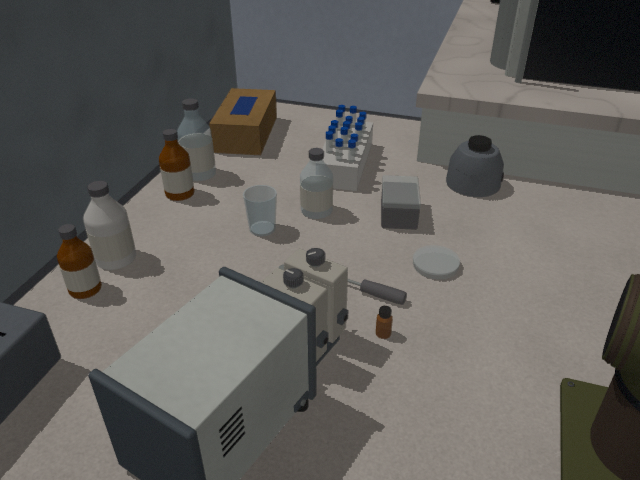

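View pics/top0.png

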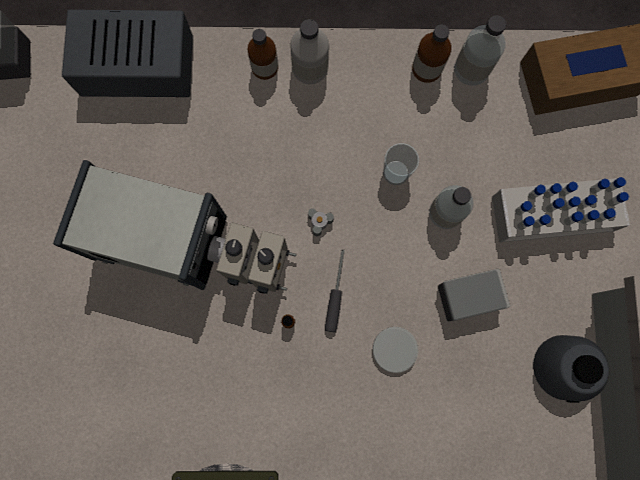

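View pics/wrist0.png

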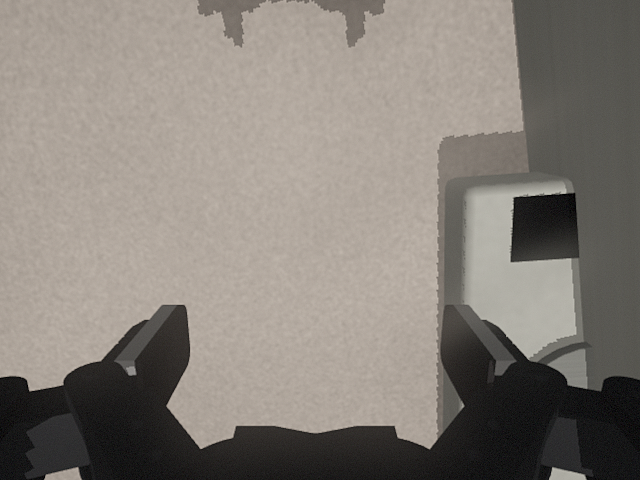

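The side view shows the pump with its outer knob at about (316,256) and inner knob at (293,277). In the top view the outer knob is at about (265,257) and the inner at (235,247). The vial is near (288,321), the rotor at (320,220) and the screwdriver at (335,290).

```bash
cat > h.py <<'E'
import numpy as np, cv2
from cell import bot
def ray(d,u,v):
    c=np.array([(u-d["cx"])/d["fx"],(v-d["cy"])/d["fy"],1.]); R=d["R"]; return -R.T@d["t"], R.T@c
def tri(a,b):
    (o1,r1),(o2,r2)=a,b
    r1=r1/np.linalg.norm(r1); r2=r2/np.linalg.norm(r2)
    s,t=np.linalg.lstsq(np.c_[r1,-r2],o2-o1,rcond=None)[0]
    p,q=o1+s*r1,o2+t*r2; return (p+q)/2,np.linalg.norm(p-q)
def cloud(d,m=None):
    z=d["z_map"]; v,u=np.nonzero((z>0)&(m if m is not None else True)); z=z[v,u]
    c=np.c_[(u-d["cx"])/d["fx"]*z,(v-d["cy"])/d["fy"]*z,z]; return (c-d["t"])@d["R"],u,v
E
python3 - <<'E'
from h import *
np.set_printoptions(precision=1,suppress=True)
D={n:bot.get_image(n) for n in("top","side")}
for l in ["knob_outer","knob_inner","pump","vial","screwdriver","spare_rotor","beaker","media_bottle","tip_box","dish"]:
  for n in D:
    for r in bot.silhouettes(l,n)[:2]:
        P,_,_=cloud(D[n],r["mask"])
        if len(P): print(l,n,round(r["p"],2),r["pixel"],r["mask"].sum(),"med",np.median(P,0),"lo",np.percentile(P,2,axis=0),"hi",np.percentile(P,98,axis=0))
for n,(x0,y0,w,h) in {"top":(190,190,130,100),"side":(250,220,130,100)}.items():
    c=D[n]["color"][y0:y0+h,x0:x0+w,::-1]; cv2.imwrite(f"pics/{n}crop.png",cv2.resize(c,None,fx=6,fy=6,interpolation=cv2.INTER_CUBIC))
E
```

```text
knob_outer top 0.46 [265.4, 253.4] 232 med [500.2 -84.8 174. ] lo [486.3 -97.2 151.9] hi [518.7 -70.8 178. ]
knob_outer top 0.39 [452.4, 204.5] 1421 med [ 607.9 -437.7  102.3] lo [ 584.8 -477.4   11. ] hi [ 647.3 -413.8  151.7]
knob_outer side 0.52 [314.5, 256.3] 302 med [500.4 -77.6 173.4] lo [487.8 -96.1 160.4] hi [515.4 -69.2 176.9]
knob_inner top 0.71 [232.3, 248.1] 236 med [513.3 -26.1 173.5] lo [501.4 -39.5 151.8] hi [527.7 -12.2 178.1]
knob_inner top 0.4 [266.6, 257.4] 226 med [498.9 -84.4 174. ] lo [486.3 -97.2 163.2] hi [513.7 -70.7 178. ]
knob_inner side 0.76 [294.1, 275.2] 323 med [515.9 -19.8 173.4] lo [503.3 -36.1 161. ] hi [530.9 -11.2 176.5]
knob_inner side 0.69 [318.3, 189.1] 1879 med [ 614.  -426.    77.2] lo [ 586.9 -456.9    6.5] hi [ 650.7 -412.6  150.5]
pump top 0.96 [163.0, 234.0] 17561 med [538.6  99.6 186.7] lo [ 458.8 -102.2   35.8] hi [643.2 269.2 195.3]
pump side 0.76 [224.8, 372.5] 37942 med [527.8 170.8 179.1] lo [457.9 -78.9  29.1] hi [657.  281.4 195.2]
pump side 0.23 [293.8, 276.9] 369 med [516.5 -20.7 173. ] lo [503.3 -68.5 148.6] hi [540.  -11.2 176.
[... 933 characters left out ...]
edia_bottle top 0.71 [450.5, 207.0] 1425 med [ 608.2 -437.9  102.2] lo [ 584.8 -477.8   11.8] hi [ 647.6 -413.8  151.8]
media_bottle side 0.9 [316.1, 187.5] 1823 med [ 614.7 -425.7   78.4] lo [ 587.1 -454.7    7.8] hi [ 651.  -412.6  150.5]
tip_box top 0.77 [474.0, 296.7] 2596 med [ 439.4 -483.4   67.5] lo [ 396.8 -545.2   19.5] hi [ 482.8 -429.3   72.1]
tip_box side 0.92 [397.9, 202.7] 2022 med [ 437.8 -444.3   65.5] lo [ 395.8 -542.1    4. ] hi [ 485.  -427.2   70.7]
dish top 0.98 [395.0, 350.8] 1680 med [ 335.  -335.    16.5] lo [ 293.8 -376.    11.3] hi [ 376.6 -293.5   21.4]
dish side 0.92 [436.1, 262.6] 1317 med [ 335.6 -325.5   16.5] lo [ 295.1 -376.2    2.4] hi [ 377.8 -290.4   19.6]
```

View pics/topcrop.png

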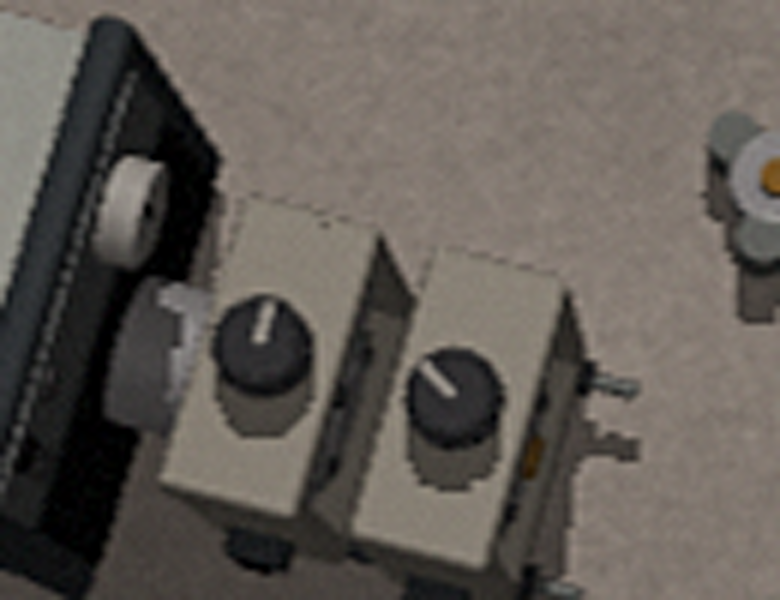

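View pics/sidecrop.png

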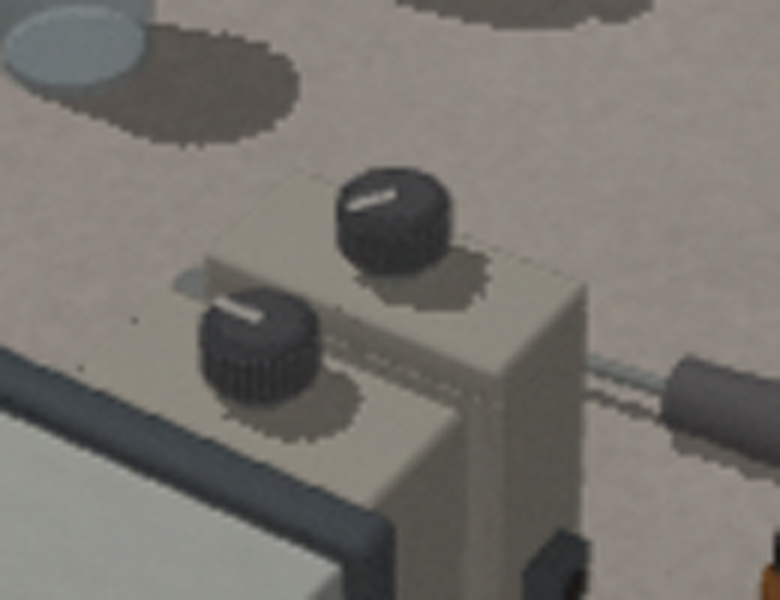

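```bash
python3 - <<'E'
from h import *
np.set_printoptions(precision=1,suppress=True)
for n in("top","side"):
    d=bot.get_image(n); P,u,v=cloud(d)
    for nm,c in (("outer",(500,-84)),("inner",(515,-26))):
        s=(np.hypot(P[:,0]-c[0],P[:,1]-c[1])<20)&(P[:,2]>168)&(P[:,2]<190)
        Q=P[s]; zt=np.percentile(Q[:,2],90); T=Q[Q[:,2]>zt-4]
        cc,rr=cv2.minEnclosingCircle(T[:,:2].astype(np.float32)); print(n,nm,len(T),zt,T.mean(0),np.median(T[:,2]),cc,rr)
    # head tops
    s=(P[:,2]>148)&(P[:,2]<156)&(P[:,0]>420)&(P[:,0]<600)&(P[:,1]<40)&(P[:,1]>-150)
    print(n,"headtop",s.sum(),np.median(P[s,2]),P[s].min(0),P[s].max(0), cv2.minAreaRect(P[s][:,:2].astype(np.float32)))
    s=(P[:,2]>190)&(P[:,2]<200)&(P[:,0]>400)&(P[:,0]<700)&(P[:,1]<300)&(P[:,1]>0)
    print("case",cv2.minAreaRect(P[s][:,:2].astype(np.float32)))
E
```

```text
top outer 143 177.15048381841734 [499.8 -83.3 175.3] 175.2010095770224 (499.3565979003906, -83.58344268798828) 14.758482933044434
top inner 153 176.35787740434438 [515.1 -25.7 174.7] 174.46737740749995 (514.8974609375, -25.316822052001953) 14.461196899414062
top headtop 1921 151.81600619393146 [ 450.8 -115.6  148. ] [599.2  39.5 156. ] ((523.9895629882812, -39.849952697753906), (141.33836364746094, 117.74996185302734), 74.94091796875)
case ((562.3123779296875, 148.70449829101562), (245.58399963378906, 161.5971221923828), 74.99678039550781)
side outer 178 176.0667776374583 [501.8 -82.  174.7] 174.76477602439775 (501.0957336425781, -83.40570068359375) 15.699321746826172
side inner 210 175.57227410711826 [517.2 -24.2 174.2] 174.3192023448987 (516.691650390625, -25.801111221313477) 16.01000213623047
side headtop 1853 152.15221427878328 [ 452.6 -115.6  148. ] [567.1   5.  155.5] ((509.82989501953125, -55.290653228759766), (104.76073455810547, 95.95723724365234), 75.74787139892578)
case ((564.3363037109375, 148.12673950195312), (245.725830078125, 161.48880004882812), 75.02738952636719)
```

```bash
cat >> h.py <<'E'
K=np.array([500.3,-83.5]); PX=np.array([np.cos(-np.pi/12),np.sin(-np.pi/12)]); PY=np.array([-PX[1],PX[0]])
from scipy.spatial.transform import Rotation as Ro
def pf():
    s=bot.state(); p=s["eef_pos"]; d=p[:2]-K; F=s["force"]
    print("t",round(s["time_s"],2),"pump xy",(d@PX).round(2),(d@PY).round(2),"z",p[2].round(2),"rpy",s["orientation"].round(4),"Fpump",(F[:2]@PX).round(2),(F[:2]@PY).round(2),F[2].round(2),"w",round(s["grip_width"],1)); return s
def to(px,py,z,yaw=np.deg2rad(165)):
    s=bot.state(); R=Ro.from_euler("xyz",s["orientation"]); w=np.r_[K+px*PX+py*PY,z]
    d=R.inv().apply(w-s["eef_pos"])/300; r=(R.inv()*Ro.from_euler("xyz",[np.pi,0,yaw])).as_rotvec()/np.pi
    print("to",(px,py,z),"shift",d.round(4),"turn",r.round(4))
E
python3 -c "
from h import *
pf();to(-45,10,255)"
```

```text
t 1.35 pump xy -525.84 475.74 z 256.31 rpy [ 3.1416 -0.      2.9197] Fpump -0.19 0.12 -1.43 w 85.8
to (-45, 10, 255) shift [-1.5395 -1.6153  0.0043] turn [ 0.     -0.      0.0127]
```

```bash
python3 -m handwheel '[[[-0.04,-0.04,0],[0,0,0]],[[-0.12,-0.12,0],[0,0,0]],[[-0.21,-0.22,0],[0,0,0]],[[-0.30,-0.31,0],[0,0,0]],[[-0.39,-0.41,0],[0,0,0]],[[-0.48,-0.50,0],[0,0,0]],[[-0.57,-0.60,0],[0,0,0]],[[-0.65,-0.69,0],[0,0,0]],[[-0.73,-0.77,0],[0,0,0]],[[-0.77,-0.81,0],[0,0,0]]]' -1; python3 -c "
from h import *
pf();to(-45,10,255)"
```

```text
time_s: 2.35
eef_pos: [287.7, 221.3, 256.4]
orientation: [-3.141, 0.001, 2.917]
force: [-0.2, 1.2, -0.0]
grip_width: 0.5
t 2.35 pump xy -284.22 239.38 z 256.36 rpy [-3.1408e+00  7.0000e-04  2.9169e+00] Fpump -0.52 1.05 -0.04 w 0.5
to (-45, 10, 255) shift [-0.7685 -0.7936  0.0057] turn [-0.0002  0.0002  0.0118]
```

```bash
python3 -m handwheel '[[[-0.04,-0.04,0],[0,0,0.002]],[[-0.12,-0.12,0],[0,0,0.004]],[[-0.21,-0.22,0],[0,0,0.006]],[[-0.30,-0.31,0],[0,0,0.008]],[[-0.39,-0.41,0],[0,0,0.01]],[[-0.48,-0.50,0],[0,0,0.012]],[[-0.57,-0.60,0],[0,0,0.0127]],[[-0.65,-0.69,0],[0,0,0.0127]],[[-0.73,-0.77,0],[0,0,0.0127]],[[-0.77,-0.805,0],[0,0,0.0127]]]' -1; python3 - <<'E'
from h import *
pf();to(-45,10,255);to(-45,14,230)
for n in("side","wrist","top"):
    d=bot.get_image(n); cv2.imwrite(f"pics/{n}1.png",d["color"][:,:,::-1])
E
```

```text
time_s: 3.35
eef_pos: [459.6, -68.4, 256.7]
orientation: [-3.14, 0.001, 2.874]
force: [0.1, -0.2, 0.1]
grip_width: 0.1
t 3.35 pump xy -43.23 4.09 z 256.7 rpy [-3.1401e+00  1.4000e-03  2.8738e+00] Fpump 0.19 -0.18 0.1 w 0.1
to (-45, 10, 255) shift [0.006  0.0197 0.0056] turn [-0.0005  0.0004 -0.0019]
to (-45, 14, 230) shift [0.0062 0.0331 0.0889] turn [-0.0005  0.0004 -0.0019]
```

View pics/side1.png

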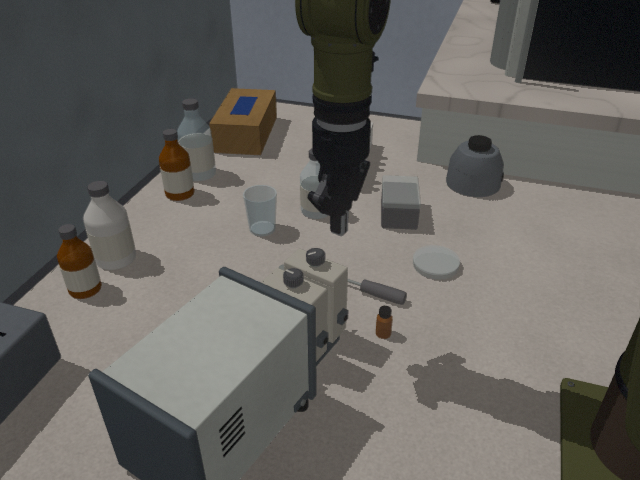

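View pics/wrist1.png

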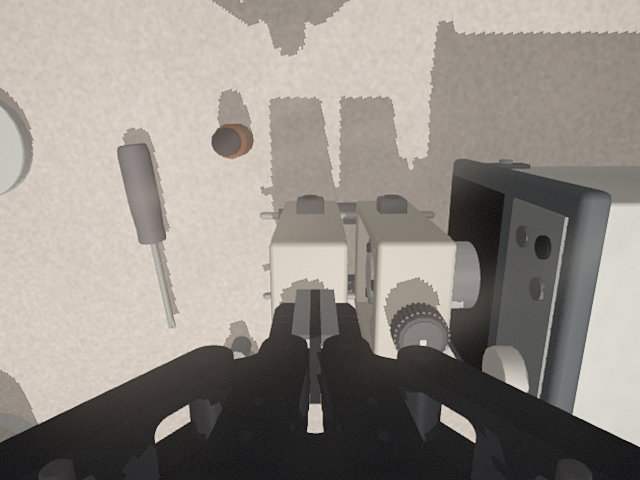

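View pics/top1.png

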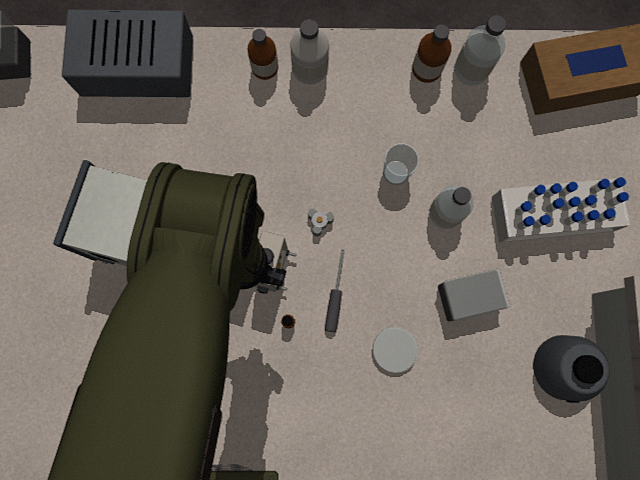

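The side view shows closed fingertips at (340,220) above the knobs, with both knobs visible. The wrist view shows the closed tips at columns 293–337. I'll measure the fingertip outline from depth.

```bash
python3 - <<'E'
from h import *
np.set_printoptions(precision=1,suppress=True)
s=bot.state(); R=Ro.from_euler("xyz",s["orientation"])
for n in("side","wrist"):
    d=bot.get_image(n); P,u,v=cloud(d); T=R.inv().apply(P-s["eef_pos"])
    for z0 in range(-30,32,4):
        m=(np.abs(T[:,0])<45)&(np.abs(T[:,1])<45)&(T[:,2]>z0)&(T[:,2]<z0+4)
        if m.sum()>5: print(n,z0,m.sum(),"x",np.percentile(T[m,0],[1,99]),"y",np.percentile(T[m,1],[1,99]))
E
```

```text
side -30 111 x [-10.7  12.2] y [-34.7  35.5]
side -26 78 x [-12.7  11.9] y [-30.8  31.6]
side -22 41 x [-9.8 12.4] y [-28.3  27. ]
side -18 15 x [ 4. 11.] y [-9.  12.6]
side -14 24 x [ 4.6 10.3] y [-9.1 14. ]
side -10 33 x [-7.4  9.8] y [-7.  14.4]
side -6 47 x [-8.2  9.8] y [-7.3 14.9]
side -2 43 x [-8.6 10. ] y [-7.6 14.2]
side 2 44 x [-7.9  9.9] y [-6.8 14.2]
side 6 43 x [-8.6 10.5] y [-7.6 15.1]
side 10 40 x [-8.6  9.8] y [-7.2 14.3]
side 14 37 x [-7.4 10.6] y [-7.1 13.3]
side 18 21 x [-8.7 10.3] y [-4.  9.]
side 22 9 x [-9.3  5.2] y [3.8 8.1]
wrist -30 3503 x [-6.9 15.1] y [-35.5  35.9]
wrist -26 2584 x [-7.3 15.1] y [-32.4  32.9]
wrist -22 1632 x [-8.6 15.2] y [-28.   28.6]
wrist -18 421 x [ 7.5 14.7] y [-19.7  20.3]
wrist -14 1151 x [-9.1 12.9] y [-5.9  6.5]
wrist -10 300 x [ 8.6 12.9] y [-6.5  6.7]
wrist -6 458 x [ 7.8 12.9] y [-13.   13.6]
wrist -2 525 x [ 7.7 12.8] y [-13.1  13.6]
wrist 2 451 x [ 7.6 12.7] y [-13.   13.6]
wrist 6 416 x [ 7.6 12.8] y [-13.1  13.5]
wrist 10 393 x [ 7.7 12.8] y [-13.   13.6]
wrist 14 335 x [ 7.7 12.7] y [-12.2  12.8]
wrist 18 145 x [ 7.7 12.6] y [-10.9  11.9]
```

```bash
python3 -c "
from h import *
pf();to(-36,12,183)"
```

```text
t 3.6 pump xy -45.67 7.01 z 256.59 rpy [-3.1411e+00 -7.0000e-04  2.8776e+00] Fpump -0.29 0.81 -0.19 w 0.1
to (-36, 12, 183) shift [-0.0324  0.0168  0.2453] turn [-0.0001 -0.0002 -0.0007]
```

```bash
python3 -m handwheel '[[[-0.01,0.005,0.03],[0,0,0]],[[-0.02,0.01,0.08],[0,0,0]],[[-0.03,0.017,0.13],[0,0,0]],[[-0.032,0.017,0.18],[0,0,0]],[[-0.032,0.017,0.22],[0,0,0]],[[-0.032,0.017,0.24],[0,0,0]],[[-0.032,0.017,0.245],[0,0,0]],[[-0.032,0.017,0.245],[0,0,0]],[[-0.032,0.017,0.245],[0,0,0]],[[-0.032,0.017,0.245],[0,0,0]]]' -1; python3 - <<'E'
from h import *
pf();to(-26,12,183)
d=bot.get_image("side");cv2.imwrite("pics/side2.png",cv2.resize(d["color"][180:330,230:430,::-1],None,fx=4,fy=4,interpolation=cv2.INTER_CUBIC))
d=bot.get_image("wrist");cv2.imwrite("pics/wrist2.png",d["color"][:,:,::-1])
E
```

```text
time_s: 4.6
eef_pos: [469.0, -62.5, 183.7]
orientation: [-3.141, 0.001, 2.878]
force: [-0.8, 1.2, 0.5]
grip_width: -0.2
t 4.6 pump xy -35.66 12.17 z 183.69 rpy [-3.1413e+00  6.0000e-04  2.8777e+00] Fpump -1.09 0.95 0.46 w -0.2
to (-26, 12, 183) shift [-0.0322 -0.0005  0.0023] turn [-0.0001  0.0002 -0.0007]
```

View pics/side2.png

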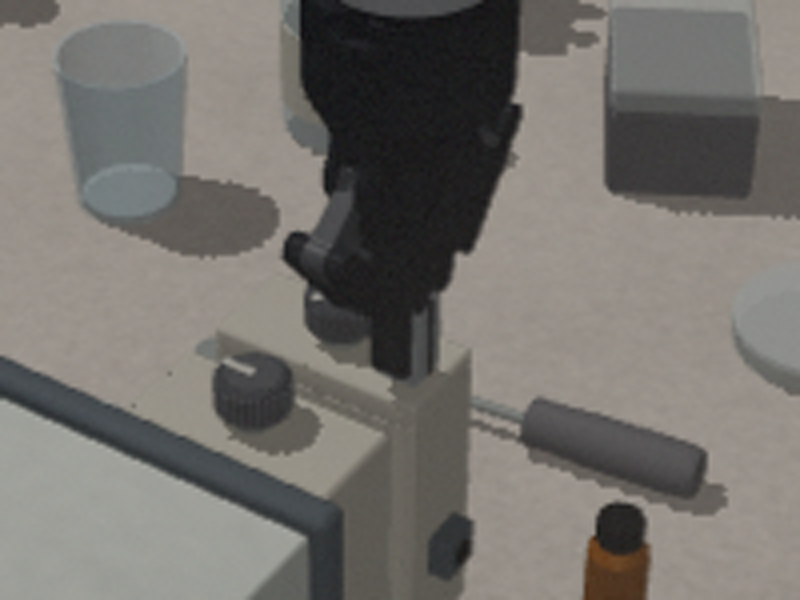

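View pics/wrist2.png

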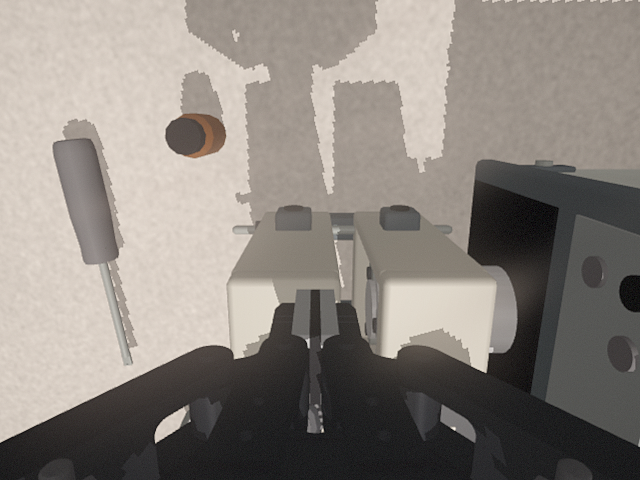

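```bash
python3 -m handwheel '[[[-0.005,0,0],[0,0,0]],[[-0.01,0,0.001],[0,0,0]],[[-0.015,0,0.002],[0,0,0]],[[-0.02,0,0.002],[0,0,0]],[[-0.024,0,0.002],[0,0,0]],[[-0.027,0,0.002],[0,0,0]],[[-0.028,0,0.002],[0,0,0]],[[-0.028,0,0.002],[0,0,0]],[[-0.028,0,0.002],[0,0,0]],[[-0.028,0,0.002],[0,0,0]]]' -1; python3 -c "
from h import *
pf();pf();to(-26,12,183)"
```

```text
time_s: 5.7
eef_pos: [476.9, -64.8, 182.9]
orientation: [-3.141, 0.0, 2.878]
force: [-0.1, 0.1, 0.1]
grip_width: 0.0
t 5.7 pump xy -27.45 12.05 z 182.93 rpy [-3.1412e+00  2.0000e-04  2.8775e+00] Fpump -0.11 0.07 0.08 w 0.0
t 5.7 pump xy -27.45 12.05 z 182.93 rpy [-3.1412e+00  2.0000e-04  2.8775e+00] Fpump -0.11 0.07 0.08 w 0.0
to (-26, 12, 183) shift [-0.0048 -0.0001 -0.0002] turn [-0.0001  0.0001 -0.0007]
```

```bash
python3 -m handwheel '[[[-0.001,0,0],[0,0,0]],[[-0.002,0,0],[0,0,0]],[[-0.003,0,0],[0,0,0]],[[-0.004,0,0],[0,0,0]],[[-0.005,0,0],[0,0,0]],[[-0.005,0,0],[0,0,0]],[[-0.005,0,0],[0,0,0]],[[-0.005,0,0],[0,0,0]],[[-0.005,0,0],[0,0,0]],[[-0.005,0,0],[0,0,0]]]' -1; python3 -c "
from h import *
pf();to(-26,12,183)"
```

```text
time_s: 6.7
eef_pos: [478.3, -65.1, 182.9]
orientation: [-3.141, 0.0, 2.878]
force: [0.1, -0.9, -0.3]
grip_width: -0.2
t 6.7 pump xy -25.99 12.04 z 182.93 rpy [-3.1412e+00  2.0000e-04  2.8775e+00] Fpump 0.29 -0.86 -0.33 w -0.2
to (-26, 12, 183) shift [ 0.     -0.0001 -0.0002] turn [-0.0001  0.0001 -0.0007]
```

```bash
python3 -m handwheel '[[[-0.001,-0.003,0],[0,0,0]],[[-0.002,-0.006,0],[0,0,0]],[[-0.003,-0.009,0],[0,0,0]],[[-0.004,-0.012,0],[0,0,0]],[[-0.005,-0.012,0],[0,0,0]],[[-0.005,-0.012,0],[0,0,0]],[[-0.005,-0.012,0],[0,0,0]],[[-0.005,-0.012,0],[0,0,0]],[[-0.005,-0.012,0],[0,0,0]],[[-0.005,-0.012,0],[0,0,0]]]' -1; python3 -c "
from h import *
pf();to(-26,12,183)"
```

```text
time_s: 7.7
eef_pos: [478.5, -68.8, 182.8]
orientation: [-3.141, -0.0, 2.878]
force: [-2.2, 1.9, 0.2]
grip_width: 0.3
t 7.7 pump xy -24.84 8.51 z 182.85 rpy [-3.1414e+00 -5.0000e-04  2.8776e+00] Fpump -2.64 1.29 0.21 w 0.3
to (-26, 12, 183) shift [ 0.0039  0.0116 -0.0005] turn [-0.0001 -0.0002 -0.0007]
```

```bash
python3 -m handwheel '[[[-0.002,-0.004,0],[0,0,0]],[[-0.0024,-0.011,0],[0,0,0]],[[-0.0024,-0.018,0],[0,0,0]],[[-0.0024,-0.025,0],[0,0,0]],[[-0.0024,-0.032,0],[0,0,0]],[[-0.0024,-0.039,0],[0,0,0]],[[-0.0024,-0.046,0],[0,0,0]],[[-0.0024,-0.053,0],[0,0,0]],[[-0.0024,-0.060,0],[0,0,0]],[[-0.0024,-0.065,0],[0,0,0]]]' -1; python3 - <<'E'
from h import *
pf();to(-24,-14,183)
d=bot.get_image("side");cv2.imwrite("pics/side3.png",cv2.resize(d["color"][180:330,230:430,::-1],None,fx=4,fy=4,interpolation=cv2.INTER_CUBIC))
E
```

```text
time_s: 8.7
eef_pos: [473.9, -88.1, 182.8]
orientation: [-3.141, -0.001, 2.878]
force: [-1.3, 1.3, 0.8]
grip_width: 0.1
t 8.7 pump xy -24.27 -11.24 z 182.84 rpy [-3.1411e+00 -6.0000e-04  2.8776e+00] Fpump -1.6 0.88 0.78 w 0.1
to (-24, -14, 183) shift [-0.0009 -0.0092 -0.0005] turn [-0.0002 -0.0002 -0.0007]
```

View pics/side3.png

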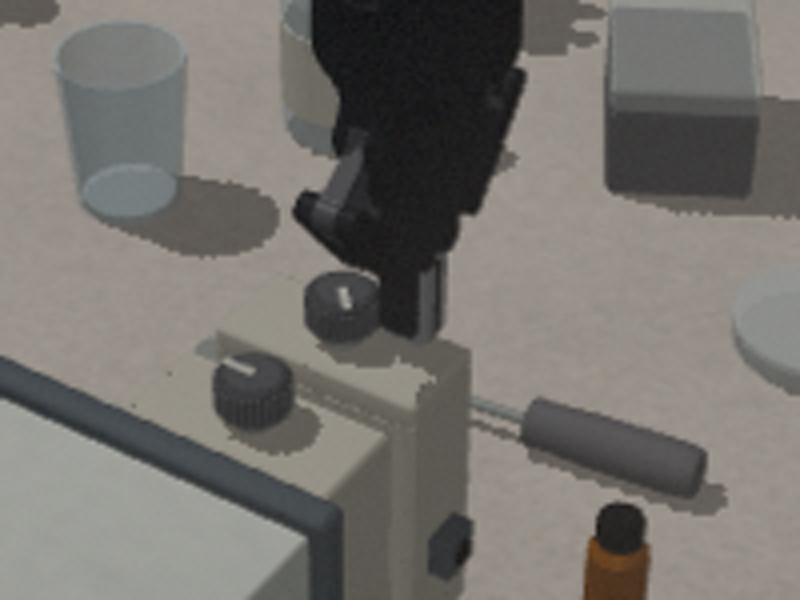

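The index line now points toward the camera (crop about (350,308)). It pointed left at the start, so the screw turned anticlockwise as intended. Next I'll write a measure for the index angle.

```bash
cat >> h.py <<'E'
def knob(col,d,c,z,dbg=False):
    # rectify top face: 0.25mm grid around centre c, pump frame; c in world xy
    g=np.arange(-16,16.01,.25); X,Y=np.meshgrid(g,g)
    W=np.stack([c[0]+X*PX[0]+Y*PY[0],c[1]+X*PX[1]+Y*PY[1],np.full_like(X,z)],-1)@d["R"].T+d["t"]
    u=(W[...,0]/W[...,2]*d["fx"]+d["cx"]).astype(np.float32); v=(W[...,1]/W[...,2]*d["fy"]+d["cy"]).astype(np.float32)
    im=cv2.remap(cv2.cvtColor(col,cv2.COLOR_RGB2GRAY),u,v,cv2.INTER_LINEAR)
    r=np.hypot(X,Y); s=np.median(im[r<11]); m=(r<11)&(im>s+35)
    w=(im-s.astype(float))*m
    a=np.arctan2((w*Y).sum(),(w*X).sum()) if m.sum()>5 else np.nan
    return a,m.sum(),((w*X).sum()/w.sum(),(w*Y).sum()/w.sum()) if m.sum() else None,im
def look(name="side",save=None,z=175.5):
    d=bot.get_image(name)
    for nm,c in (("outer",K),("inner",K+60*PY)):
        a,n,cc,im=knob(d["color"],d,c,z if nm=="outer" else 174.5)
        print(nm,"angle",round(float(a),3),n,np.round(cc,1) if cc else None)
        if save: cv2.imwrite(f"pics/{save}_{nm}.png",cv2.resize(im[::-1],None,fx=3,fy=3))
    return d
E
python3 - <<'E'
from h import *
for n in("side","top"):
    d=bot.get_image(n); col=cv2.imread(f"pics/{n}0.png")[:,:,::-1].copy()
    for nm,c in (("outer",K),("inner",K+60*PY)):
        a,k,cc,im=knob(col,d,c,175); print(n,nm,a,k,cc)
look("side","r3"); pf()
E
```

```text
side outer 0.4751817089562615 641 (np.float64(5.754747394453277), np.float64(2.960828475534358))
side inner -0.14289715614992363 521 (np.float64(6.7150680355824335), np.float64(-0.9661492211947541))
top outer 1.1508025432119613 685 (np.float64(2.252752848322831), np.float64(5.044623724354486))
top inner 0.10173284056262483 816 (np.float64(5.044505878557603), np.float64(0.5149697110904008))
outer angle 1.875 815 [-1.   3.2]
inner angle -0.211 527 [ 6.9 -1.5]
t 8.9 pump xy -24.14 -11.4 z 182.75 rpy [-3.1405e+00 -6.0000e-04  2.8773e+00] Fpump -2.0 0.01 0.47 w -0.2
```

```bash
sed -i 's/    a=np.arctan2.*/    a=np.nan\n    if m.sum()>5:\n        p=np.c_[X[m],Y[m]]; q=p-p.mean(0); e=np.linalg.svd(q,full_matrices=False)[2][0]; e=e*np.sign(e@p.mean(0)); a=np.arctan2(e[1],e[0])/' h.py
python3 - <<'E'
from h import *
ims=[]
for n in("side","top"):
    d=bot.get_image(n); col=cv2.imread(f"pics/{n}0.png")[:,:,::-1].copy()
    for nm,c in (("outer",K),("inner",K+60*PY)):
        a,k,cc,im=knob(col,d,c,175); print(n,nm,a,k,cc); ims.append(cv2.resize(im[::-1],None,fx=3,fy=3))
d=look("side","r3"); a,k,cc,im=knob(d["color"],d,K,175);ims[3]=cv2.resize(im[::-1],None,fx=3,fy=3)
cv2.imwrite("pics/rect.png",np.vstack([np.hstack(ims[:2]),np.hstack(ims[2:])]))
E
```

```text
side outer 1.0583852899119346 641 (np.float64(5.754747394453277), np.float64(2.960828475534358))
side inner 0.010263247456338992 521 (np.float64(6.7150680355824335), np.float64(-0.9661492211947541))
top outer 1.0560112528394427 685 (np.float64(2.252752848322831), np.float64(5.044623724354486))
top inner -0.0014949330549714089 816 (np.float64(5.044505878557603), np.float64(0.5149697110904008))
outer angle 2.307 791 [-1.   3.2]
inner angle 0.001 541 [ 6.9 -1.5]
```

View pics/rect.png

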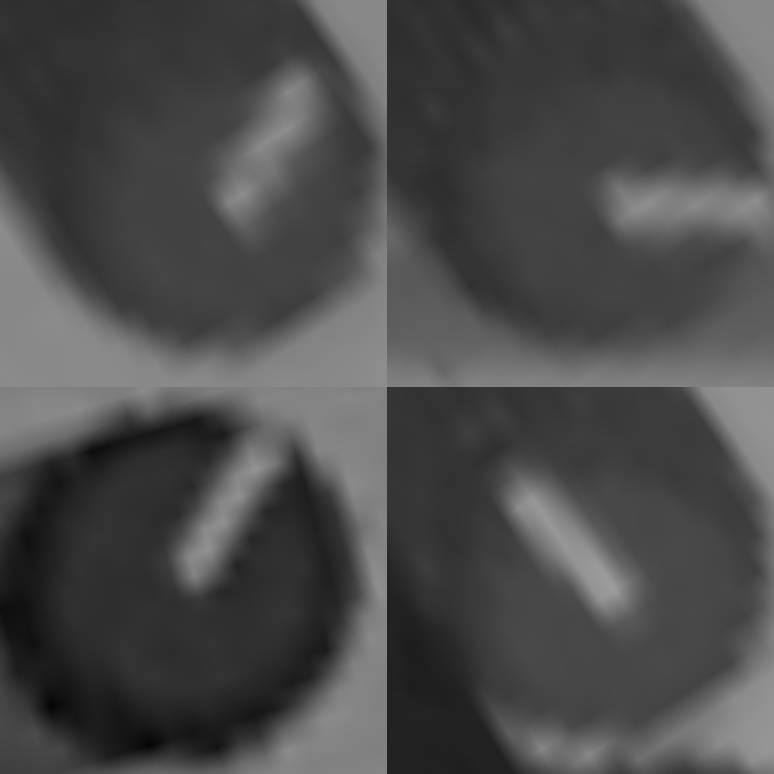

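Side and top agree on the starting angle: outer 1.057 rad, inner about 0. The outer now reads 2.307, a turn of +1.25 rad. Next I'll carry on round the corner.

```bash
sed -i 's/e=e\*np.sign(e@p.mean(0))/e=e*np.sign(e@(p.mean(0)-(off if off is not None else 0)))/; s/def knob(col,d,c,z,dbg=False)/def knob(col,d,c,z,off=np.array([3.,-1.8]))/' h.py
python3 -m handwheel '[[[-0.0008,-0.0035,0],[0,0,0]],[[-0.001,-0.007,0],[0,0,0]],[[-0.0012,-0.011,0],[0,0,0]],[[-0.0015,-0.0153,0],[0,0,0]],[[-0.0025,-0.0193,0],[0,0,0]],[[-0.0037,-0.0233,0],[0,0,0]],[[-0.0053,-0.027,0],[0,0,0]],[[-0.007,-0.031,0],[0,0,0]],[[-0.0095,-0.0345,0],[0,0,0]],[[-0.012,-0.038,0],[0,0,0]]]' -1; python3 - <<'E'
from h import *
pf(); look()
E
```

```text
time_s: 10.05
eef_pos: [474.6, -100.2, 182.8]
orientation: [-3.141, -0.001, 2.877]
force: [0.4, 0.9, 0.1]
grip_width: 0.1
t 10.05 pump xy -20.51 -22.83 z 182.77 rpy [-3.1405e+00 -6.0000e-04  2.8774e+00] Fpump 0.18 1.02 0.11 w 0.1
outer angle 2.314 800 [-1.1  3.1]
inner angle 0.014 528 [ 6.9 -1.5]
```

```bash
python3 -m handwheel '[[[0,-0.012,0],[0,0,0]],[[0,-0.027,0],[0,0,0]],[[-0.012,-0.027,0],[0,0,0]],[[-0.024,-0.027,0],[0,0,0]],[[-0.035,-0.027,0],[0,0,0]],[[-0.04,-0.025,0],[0,0,0]],[[-0.04,-0.022,0],[0,0,0]],[[-0.04,-0.02,0],[0,0,0]],[[-0.04,-0.019,0],[0,0,0]],[[-0.04,-0.019,0],[0,0,0]]]' -1; python3 - <<'E'
from h import *
pf(); 
E
```

```text
time_s: 11.1
eef_pos: [484.7, -108.9, 182.8]
orientation: [-3.14, -0.0, 2.878]
force: [-0.4, 0.5, 1.2]
grip_width: -0.1
t 11.1 pump xy -8.5 -28.55 z 182.79 rpy [-3.1404e+00 -5.0000e-04  2.8775e+00] Fpump -0.52 0.41 1.22 w -0.1
```

```bash
python3 -m handwheel '[[[0,0.001,0],[0,0,0]],[[0,0.002,0],[0,0,0]],[[0,0.003,0],[0,0,0]],[[0,0.004,0],[0,0,0]],[[0,0.005,0],[0,0,0]],[[0,0.006,0],[0,0,0]],[[0,0.007,0],[0,0,0]],[[0,0.007,0],[0,0,0]],[[0,0.007,0],[0,0,0]],[[0,0.007,0],[0,0,0]]]' -1; python3 - <<'E'
from h import *
pf(); 
E
```

```text
time_s: 12.1
eef_pos: [484.9, -108.0, 182.8]
orientation: [-3.138, -0.001, 2.877]
force: [-1.7, -5.7, 0.9]
grip_width: -0.1
t 12.1 pump xy -8.54 -27.64 z 182.8 rpy [-3.1376e+00 -5.0000e-04  2.8767e+00] Fpump -0.12 -5.91 0.85 w -0.1
```

```bash
python3 -m handwheel '[[[-0.004,0.004,0],[0,0,0]],[[-0.011,0.004,0],[0,0,0]],[[-0.018,0.004,0],[0,0,0]],[[-0.025,0.004,0],[0,0,0]],[[-0.032,0.004,0],[0,0,0]],[[-0.039,0.004,0],[0,0,0]],[[-0.046,0.004,0],[0,0,0]],[[-0.053,0.004,0],[0,0,0]],[[-0.059,0.004,0],[0,0,0]],[[-0.062,0.004,0],[0,0,0]]]' -1; python3 - <<'E'
from h import *
pf(); look()
E
```

```text
time_s: 13.1
eef_pos: [502.5, -112.8, 183.0]
orientation: [-3.135, -0.001, 2.876]
force: [-2.5, -5.9, 3.2]
grip_width: 0.2
t 13.1 pump xy 9.76 -27.73 z 182.99 rpy [-3.135e+00 -1.100e-03  2.876e+00] Fpump -0.94 -6.33 3.18 w 0.2
outer angle -2.616 199 [-3.2 -4.1]
inner angle 0.007 537 [ 6.9 -1.5]
```

```bash
python3 -m handwheel '[[[0,-0.008,0],[-0.002,0,0]],[[-0.02,-0.008,0],[-0.002,0,0]],[[-0.04,-0.005,0],[-0.002,0,0]],[[-0.064,0.005,0],[-0.002,0,0]],[[-0.064,0.025,0],[-0.002,0,0]],[[-0.064,0.04,0],[-0.002,0,0]],[[-0.064,0.05,0],[-0.002,0,0]],[[-0.06,0.055,0],[-0.002,0,0]],[[-0.055,0.055,0],[-0.002,0,0]],[[-0.053,0.055,0],[-0.002,0,0]]]' -1; python3 - <<'E'
from h import *
pf(); look();to(24,-11,183)
E
```

```text
time_s: 14.15
eef_pos: [522.4, -100.9, 183.0]
orientation: [-3.142, -0.0, 2.876]
force: [1.1, 0.1, -0.0]
grip_width: -0.2
t 14.15 pump xy 25.88 -11.11 z 183.04 rpy [-3.1416e+00 -2.0000e-04  2.8762e+00] Fpump 0.99 0.39 -0.03 w -0.2
outer angle -2.673 384 [-2.6 -4. ]
inner angle 0.018 529 [ 6.9 -1.5]
to (24, -11, 183) shift [0.0064 0.0006 0.0002] turn [-0.     -0.     -0.0012]
```

```bash
python3 -m handwheel '[[[0.001,0,0],[0,0,0]],[[0.002,0,0],[0,0,0]],[[0.003,0,0],[0,0,0]],[[0.004,0,0],[0,0,0]],[[0.004,0,0],[0,0,0]],[[0.004,0.003,0],[0,0,0]],[[0.004,0.006,0],[0,0,0]],[[0.004,0.01,0],[0,0,0]],[[0.004,0.014,0],[0,0,0]],[[0.004,0.018,0],[0,0,0]]]' -1; python3 - <<'E'
from h import *
pf()
E
```

```text
time_s: 15.2
eef_pos: [523.9, -96.7, 183.4]
orientation: [-3.139, 0.003, 2.875]
force: [4.8, -4.2, -2.8]
grip_width: -0.1
t 15.2 pump xy 26.23 -6.62 z 183.39 rpy [-3.1394e+00  2.8000e-03  2.8754e+00] Fpump 5.75 -2.76 -2.78 w -0.1
```

```bash
python3 -m handwheel '[[[0.004,0.006,0],[0,0,0]],[[0.0045,0.012,0],[0,0,0]],[[0.0045,0.018,0],[0,0,0]],[[0.0045,0.024,0],[0,0,0]],[[0.0045,0.03,0],[0,0,0]],[[0.0045,0.036,0],[0,0,0]],[[0.0045,0.042,0],[0,0,0]],[[0.0045,0.048,0],[0,0,0]],[[0.0045,0.054,0],[0,0,0]],[[0.0045,0.06,0],[0,0,0]]]' -1; python3 - <<'E'
from h import *
pf(); look(save="r5");to(30,12,183); to(26,14,183)
E
```

```text
time_s: 16.2
eef_pos: [527.9, -79.2, 183.7]
orientation: [-3.139, 0.004, 2.875]
force: [3.0, -1.9, 0.3]
grip_width: -0.3
t 16.2 pump xy 25.51 11.25 z 183.66 rpy [-3.1389  0.0039  2.8753] Fpump 3.34 -1.06 0.35 w -0.3
outer angle -1.219 300 [ 4.9 -5.7]
inner angle 0.048 536 [ 8.1 -1.2]
to (30, 12, 183) shift [-0.0156  0.0013  0.0022] turn [-0.0007  0.0011 -0.0013]
to (26, 14, 183) shift [-0.0022  0.0079  0.0021] turn [-0.0007  0.0011 -0.0013]
```

```bash
python3 -m handwheel '[[[-0.012,0,0],[-0.0007,0.0011,-0.0013]],[[-0.015,-0.01,0],[-0.0007,0.0011,-0.0013]],[[-0.015,-0.025,0],[-0.0007,0.0011,-0.0013]],[[-0.015,-0.04,0],[-0.0007,0.0011,-0.0013]],[[-0.015,-0.055,0],[-0.0007,0.0011,-0.0013]],[[-0.015,-0.07,0],[-0.0007,0.0011,-0.0013]],[[-0.015,-0.079,0],[-0.0007,0.0011,-0.0013]],[[-0.01,-0.08,0],[-0.0007,0.0011,-0.0013]],[[-0.006,-0.08,0],[-0.0007,0.0011,-0.0013]],[[-0.006,-0.08,0],[-0.0007,0.0011,-0.0013]]]' -1; python3 - <<'E'
from h import *
pf(); look();to(24.7,-12,183)
E
```

```text
time_s: 17.25
eef_pos: [523.0, -102.3, 183.7]
orientation: [3.141, -0.0, 2.88]
force: [0.1, -0.1, -0.3]
grip_width: 0.1
t 17.25 pump xy 26.75 -12.3 z 183.7 rpy [ 3.1414e+00 -1.0000e-04  2.8797e+00] Fpump 0.13 -0.04 -0.29 w 0.1
outer angle -1.184 302 [ 5.1 -5.6]
inner angle 0.011 535 [ 6.9 -1.5]
to (24.7, -12, 183) shift [0.0073 0.0009 0.0024] turn [0. 0. 0.]
```

```bash
python3 -m handwheel '[[[0.003,0.002,0],[0,0,0]],[[0.006,0.008,0],[0,0,0]],[[0.007,0.017,0],[0,0,0]],[[0.007,0.027,0],[0,0,0]],[[0.007,0.037,0],[0,0,0]],[[0.007,0.047,0],[0,0,0]],[[0.007,0.057,0],[0,0,0]],[[0.007,0.067,0],[0,0,0]],[[0.007,0.076,0],[0,0,0]],[[0.007,0.083,0],[0,0,0]]]' -1; python3 - <<'E'
from h import *
pf(); look()
E
```

```text
time_s: 18.3
eef_pos: [527.7, -77.1, 183.9]
orientation: [3.141, 0.0, 2.88]
force: [1.3, -1.9, 0.6]
grip_width: 0.1
t 18.3 pump xy 24.79 13.22 z 183.94 rpy [3.1407e+00 2.0000e-04 2.8801e+00] Fpump 1.78 -1.52 0.58 w 0.1
outer angle 0.269 272 [ 7.9 -1. ]
inner angle 0.096 533 [ 8.1 -1.2]
```

```bash
python3 -m handwheel '[[[-0.014,0,0],[0,0,0]],[[-0.018,-0.01,0],[0,0,0]],[[-0.018,-0.025,0],[0,0,0]],[[-0.018,-0.04,0],[0,0,0]],[[-0.018,-0.055,0],[0,0,0]],[[-0.018,-0.07,0],[0,0,0]],[[-0.018,-0.083,0],[0,0,0]],[[-0.013,-0.085,0],[0,0,0]],[[-0.007,-0.085,0],[0,0,0]],[[-0.007,-0.085,0],[0,0,0]]]' -1; python3 - <<'E'
from h import *
pf(); look();to(24.5,-12,183)
E
```

```text
time_s: 19.35
eef_pos: [522.6, -101.8, 183.8]
orientation: [3.14, -0.001, 2.881]
force: [-0.2, 0.3, -0.3]
grip_width: 0.1
t 19.35 pump xy 26.27 -11.92 z 183.81 rpy [ 3.1402e+00 -6.0000e-04  2.8805e+00] Fpump -0.32 0.27 -0.25 w 0.1
outer angle 0.321 277 [ 7.9 -1. ]
inner angle 0.012 548 [ 6.9 -1.5]
to (24.5, -12, 183) shift [ 0.0064 -0.0004  0.0027] turn [ 0.0004 -0.0001  0.0003]
```

```bash
python3 -m handwheel '[[[0.003,0.002,0],[0,0,0]],[[0.006,0.008,0],[0,0,0]],[[0.006,0.017,0],[0,0,0]],[[0.006,0.027,0],[0,0,0]],[[0.006,0.037,0],[0,0,0]],[[0.006,0.047,0],[0,0,0]],[[0.006,0.057,0],[0,0,0]],[[0.006,0.067,0],[0,0,0]],[[0.006,0.076,0],[0,0,0]],[[0.006,0.083,0],[0,0,0]]]' -1; python3 - <<'E'
from h import *
pf(); look()
E
python3 -m handwheel '[[[-0.014,0,0],[0,0,0]],[[-0.018,-0.01,0],[0,0,0]],[[-0.018,-0.025,0],[0,0,0]],[[-0.018,-0.04,0],[0,0,0]],[[-0.018,-0.055,0],[0,0,0]],[[-0.018,-0.07,0],[0,0,0]],[[-0.018,-0.083,0],[0,0,0]],[[-0.013,-0.085,0],[0,0,0]],[[-0.007,-0.085,0],[0,0,0]],[[-0.007,-0.085,0],[0,0,0]]]' -1; python3 - <<'E'
from h import *
pf(); look();to(24.5,-12,183)
E
```

```text
time_s: 20.4
eef_pos: [527.6, -76.8, 184.1]
orientation: [3.14, -0.0, 2.881]
force: [1.6, -0.4, -0.5]
grip_width: 0.6
t 20.4 pump xy 24.64 13.58 z 184.07 rpy [ 3.1395e+00 -3.0000e-04  2.8809e+00] Fpump 1.61 -0.01 -0.47 w 0.6
outer angle 1.924 455 [2.4 2.6]
inner angle 0.077 531 [ 8.1 -1.2]
time_s: 21.45
eef_pos: [522.5, -101.5, 183.9]
orientation: [3.139, -0.001, 2.881]
force: [-0.4, 0.3, -0.0]
grip_width: -0.4
t 21.45 pump xy 26.1 -11.61 z 183.89 rpy [ 3.1391e+00 -1.2000e-03  2.8812e+00] Fpump -0.44 0.2 -0.0 w -0.4
outer angle 1.925 418 [2.3 2.7]
inner angle 0.022 544 [ 6.9 -1.5]
to (24.5, -12, 183) shift [ 0.0059 -0.0016  0.0031] turn [ 0.0008 -0.0003  0.0005]
```

```bash
python3 -m handwheel '[[[0.003,0.002,0],[0,0,0]],[[0.006,0.008,0],[0,0,0]],[[0.006,0.017,0],[0,0,0]],[[0.006,0.027,0],[0,0,0]],[[0.006,0.037,0],[0,0,0]],[[0.006,0.047,0],[0,0,0]],[[0.006,0.057,0],[0,0,0]],[[0.006,0.067,0],[0,0,0]],[[0.006,0.076,0],[0,0,0]],[[0.006,0.083,0],[0,0,0]]]' -1; python3 - <<'E'
from h import *
pf(); look()
E
python3 -m handwheel '[[[-0.014,0,0],[0,0,0]],[[-0.018,-0.01,0],[0,0,0]],[[-0.018,-0.025,0],[0,0,0]],[[-0.018,-0.04,0],[0,0,0]],[[-0.018,-0.055,0],[0,0,0]],[[-0.018,-0.07,0],[0,0,0]],[[-0.018,-0.083,0],[0.0008,0,0.0005]],[[-0.013,-0.085,0],[0.0008,0,0.0005]],[[-0.006,-0.085,0],[0.0008,0,0.0005]],[[-0.006,-0.085,0],[0.0008,0,0.0005]]]' -1; python3 - <<'E'
from h import *
pf(); look();to(24.5,-12,183)
E
```

```text
time_s: 22.5
eef_pos: [527.5, -76.4, 184.2]
orientation: [3.138, -0.001, 2.882]
force: [1.7, 0.0, 1.1]
grip_width: 0.2
t 22.5 pump xy 24.48 13.9 z 184.18 rpy [ 3.1384e+00 -8.0000e-04  2.8816e+00] Fpump 1.62 0.48 1.08 w 0.2
outer angle -2.884 379 [-1.8 -5.4]
inner angle 0.087 521 [ 8.1 -1.2]
time_s: 23.55
eef_pos: [522.4, -101.2, 184.1]
orientation: [3.141, -0.001, 2.88]
force: [-0.3, -0.3, 0.3]
grip_width: 0.2
t 23.55 pump xy 25.93 -11.33 z 184.06 rpy [ 3.1406e+00 -1.1000e-03  2.8803e+00] Fpump -0.22 -0.42 0.3 w 0.2
outer angle -2.88 404 [-2.  -5.5]
inner angle 0.004 545 [ 6.9 -1.5]
to (24.5, -12, 183) shift [ 0.0048 -0.0025  0.0035] turn [ 0.0003 -0.0004  0.0002]
```

```bash
python3 -m handwheel '[[[0.003,0.002,0],[0,0,0]],[[0.0055,0.008,0],[0,0,0]],[[0.0055,0.017,0],[0,0,0]],[[0.0055,0.027,0],[0,0,0]],[[0.0055,0.037,0],[0,0,0]],[[0.0055,0.047,0],[0,0,0]],[[0.0055,0.057,0],[0,0,0]],[[0.0055,0.067,0],[0,0,0]],[[0.0055,0.076,0],[0,0,0]],[[0.0055,0.083,0],[0,0,0]]]' -1; python3 - <<'E'
from h import *
pf(); look()
E
python3 -m handwheel '[[[-0.014,0,0],[0,0,0]],[[-0.018,-0.01,0],[0,0,0]],[[-0.018,-0.025,0],[0,0,0]],[[-0.018,-0.04,0],[0,0,0]],[[-0.018,-0.055,0],[0,0,0]],[[-0.018,-0.07,0],[0,0,0]],[[-0.018,-0.085,0],[0,0,0]],[[-0.013,-0.087,0],[0,0,0]],[[-0.007,-0.087,0],[0,0,0]],[[-0.007,-0.087,0],[0,0,0]]]' -1; python3 - <<'E'
from h import *
pf(); look("side","r9",z=178);to(24.5,-12,183)
E
```

```text
time_s: 24.6
eef_pos: [527.5, -76.1, 184.3]
orientation: [3.14, -0.001, 2.881]
force: [2.2, -1.1, 0.2]
grip_width: -0.3
t 24.6 pump xy 24.32 14.15 z 184.29 rpy [ 3.1399e+00 -1.1000e-03  2.8807e+00] Fpump 2.39 -0.51 0.16 w -0.3
outer angle -1.377 207 [ 5.6 -7.1]
inner angle 0.044 527 [ 8.1 -1.2]
time_s: 25.65
eef_pos: [522.3, -101.5, 184.1]
orientation: [3.14, -0.002, 2.881]
force: [-0.1, 0.3, -0.1]
grip_width: -0.0
t 25.65 pump xy 25.9 -11.64 z 184.15 rpy [ 3.1396e+00 -1.7000e-03  2.8811e+00] Fpump -0.2 0.29 -0.05 w -0.0
outer angle -1.312 343 [ 4.3 -6. ]
inner angle 0.021 542 [ 6.9 -1.5]
to (24.5, -12, 183) shift [ 0.005  -0.0015  0.0038] turn [ 0.0007 -0.0005  0.0004]
```

```bash
python3 -m handwheel '[[[0.003,0.002,0],[0,0,0]],[[0.0055,0.008,0],[0,0,0]],[[0.0055,0.017,0],[0,0,0]],[[0.0055,0.027,0],[0,0,0]],[[0.0055,0.037,0],[0,0,0]],[[0.0055,0.047,0],[0,0,0]],[[0.0055,0.057,0],[0,0,0]],[[0.0055,0.067,0],[0,0,0]],[[0.0055,0.076,0],[0,0,0]],[[0.0055,0.083,0],[0,0,0]]]' -1; python3 - <<'E'
from h import *
pf(); look(z=179)
E
python3 -m handwheel '[[[-0.014,0,0],[0,0,0]],[[-0.018,-0.01,0],[0,0,0]],[[-0.018,-0.025,0],[0,0,0]],[[-0.018,-0.04,0],[0,0,0]],[[-0.018,-0.055,0],[0,0,0]],[[-0.018,-0.07,0],[0,0,0]],[[-0.018,-0.083,0],[0.0007,0,0.0004]],[[-0.013,-0.085,0],[0.0007,0,0.0004]],[[-0.006,-0.085,0],[0.0007,0,0.0004]],[[-0.006,-0.085,0],[0.0007,0,0.0004]]]' -1; python3 - <<'E'
from h import *
pf(); look("side","r10",z=179);to(24.5,-12,183)
E
```

```text
time_s: 26.7
eef_pos: [527.5, -76.5, 184.5]
orientation: [3.139, -0.001, 2.881]
force: [1.3, -0.8, 0.1]
grip_width: -0.1
t 26.7 pump xy 24.47 13.84 z 184.45 rpy [ 3.1389e+00 -1.3000e-03  2.8814e+00] Fpump 1.44 -0.41 0.06 w -0.1
outer angle 0.219 339 [7.2 0.1]
inner angle 0.116 530 [ 8.1 -1.2]
time_s: 27.75
eef_pos: [522.4, -101.2, 184.3]
orientation: [3.141, -0.002, 2.881]
force: [-0.6, 0.4, 0.4]
grip_width: -0.1
t 27.75 pump xy 25.92 -11.33 z 184.34 rpy [ 3.1407e+00 -1.6000e-03  2.8805e+00] Fpump -0.7 0.19 0.43 w -0.1
outer angle 0.231 325 [7.2 0.2]
inner angle 0.007 534 [ 6.9 -1.5]
to (24.5, -12, 183) shift [ 0.0047 -0.0023  0.0045] turn [ 0.0003 -0.0006  0.0002]
```

View pics/r10_outer.png

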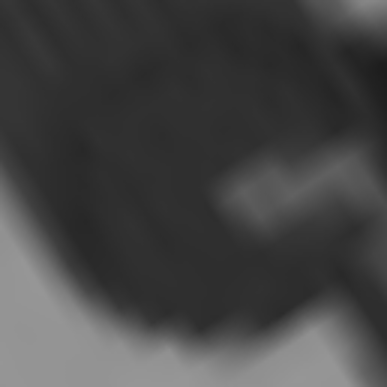

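The index is at 0.23 rad (from crop (230,200) toward the right edge), so about 0.83 rad is left. That calls for a shorter last stroke, then retreat.

```bash
python3 -m handwheel '[[[0.003,0.002,0],[0,0,0]],[[0.0055,0.006,0],[0,0,0]],[[0.0055,0.013,0],[0,0,0]],[[0.0055,0.021,0],[0,0,0]],[[0.0055,0.03,0],[0,0,0]],[[0.0055,0.039,0],[0,0,0]],[[0.0055,0.048,0],[0,0,0]],[[0.0055,0.048,0],[0,0,0]],[[-0.007,0.048,0],[0,0,0]],[[-0.03,0.048,0],[0,0,0]]]' -1; python3 - <<'E'
from h import *
pf(); look("side","r11",z=179)
E
```

```text
time_s: 28.8
eef_pos: [534.1, -89.0, 184.2]
orientation: [3.14, -0.004, 2.881]
force: [-0.5, 0.2, 0.4]
grip_width: -0.2
t 28.8 pump xy 34.09 3.47 z 184.18 rpy [ 3.1401 -0.0037  2.881 ] Fpump -0.53 0.01 0.41 w -0.2
outer angle 1.227 385 [5.  3.8]
inner angle 0.008 548 [ 6.8 -1.2]
```

```bash
python3 -m handwheel '[[[-0.015,0,-0.02],[0,0,0]],[[-0.015,0,-0.08],[0,0,0]],[[-0.015,0,-0.16],[0,0,0]],[[-0.015,0,-0.24],[0,0,0]],[[-0.015,0,-0.3],[0,0,0]],[[-0.015,0.1,-0.32],[0,0,0]],[[-0.015,0.2,-0.32],[0,0,0]],[[-0.015,0.34,-0.32],[0,0,0]],[[-0.015,0.48,-0.32],[0,0,0]],[[-0.015,0.6,-0.32],[0,0,0]]]' -1
python3 -m handwheel '[[[0.05,0.05,0],[0,0,0]],[[0.15,0.15,0],[0,0,0]],[[0.3,0.25,0],[0,0,0]],[[0.45,0.35,0],[0,0,0]],[[0.6,0.45,0],[0,0,0]],[[0.7,0.5,0],[0,0,0]],[[0.75,0.5,0],[0,0,0]],[[0.75,0.5,0],[0,0,0]],[[0.75,0.5,0],[0,0,0]],[[0.75,0.5,0],[0,0,0]]]' -1
python3 - <<'E'
from h import *
np.set_printoptions(precision=1,suppress=True)
pf(); look("side","r12",z=179); look("top","t12",z=179)
D={}
for n in("side","top"):
    d=D[n]=bot.get_image(n); cv2.imwrite(f"pics/{n}9.png",d["color"][:,:,::-1]); P,u,v=cloud(d)
    s=(np.hypot(P[:,0]-500,P[:,1]+84)<20)&(P[:,2]>168)&(P[:,2]<190);Q=P[s]; zt=np.percentile(Q[:,2],90); T=Q[Q[:,2]>zt-4]
    print(n,"outer top",np.median(T[:,2]),zt)
for l in ["vial","screwdriver","spare_rotor","beaker","media_bottle","tip_box","dish"]:
    for r in bot.silhouettes(l,"top")[:1]:
        P,_,_=cloud(D["top"],r["mask"]); print(l,round(r["p"],2),r["pixel"],np.median(P,0))
E
```

```text
time_s: 29.85
eef_pos: [587.1, 85.1, 280.9]
orientation: [3.14, -0.002, 2.881]
force: [1.4, -0.7, 0.9]
grip_width: 0.0
time_s: 30.85
eef_pos: [409.4, 287.4, 281.7]
orientation: [3.139, -0.001, 2.88]
force: [-0.0, -0.1, -1.3]
grip_width: 0.0
t 30.85 pump xy -183.79 334.72 z 281.72 rpy [ 3.1 -0.   2.9] Fpump 0.01 -0.09 -1.27 w 0.0
outer angle nan 0 None
inner angle nan 0 None
outer angle 1.225 690 [1.2 5.4]
inner angle 0.004 801 [5.1 0.6]
side outer top 177.11376708902444 178.6662946438464
top outer top 178.7595350658809 180.83907640318498
vial 0.59 [289.3, 320.2] [ 388.9 -120.3   53. ]
screwdriver 0.64 [331.7, 312.5] [ 410.2 -209.3   23.2]
spare_rotor 0.68 [322.5, 220.5] [ 597.4 -180.3   29.4]
beaker 0.71 [398.2, 161.9] [ 721.5 -349.    46.1]
media_bottle 0.82 [450.3, 207.0] [ 608.2 -437.7  101.5]
tip_box 0.81 [471.0, 295.2] [ 441.  -482.8   67.4]
dish 0.72 [393.6, 351.0] [ 335.  -334.5   16.5]
```

```bash
python3 -c "
import cv2,numpy as np
a=cv2.imread('pics/top0.png');b=cv2.imread('pics/top9.png');cv2.imwrite('pics/cmp.png',np.vstack([a[130:400,60:540],b[130:400,60:540]]))"
```

```text
(no output)
```

View pics/cmp.png

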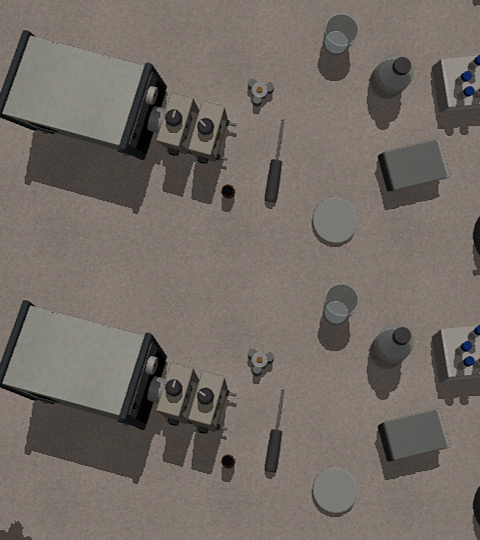

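```bash
python3 -c "
from h import *
pf(); print(bot.close_job())"
```

```text
t 31.4 pump xy -184.93 334.98 z 281.54 rpy [ 3.1396e+00 -1.6000e-03  2.8811e+00] Fpump 0.08 0.44 -0.6 w 0.0
the job is handed in; nothing more can be done
None
```

I loosened the outer thumbscrew by about 12.74 rad, roughly 2.03 turns anticlockwise against a target of 12.57. I stroked its rim with the outside of the shut fingers, once on the west face, once on the south and seven times on the east. The highest force read at the end of any move was about 6 N. The job was handed in at 31.4 s with the arm clear and the wrist force at noise level.

**Outer thumbscrew:** the index line was tracked after each stroke and reads 1.225 rad in the last top picture, against 1.057 rad at the start. That is two turns plus 0.17 rad, so the bed should be up about 4.05 mm.

**Inner thumbscrew:** its index reads 0.00 rad, unchanged.

**Bystanders:** positions in the top picture match the start to within about 2 mm. The screwdriver's position shifted by 9 mm, but its detected mask changed, and it looks unmoved in the before/after picture.

**Checks that disagreed:**
- The disc's rise from depth came out at about 3.6 mm in the top view. In the side view it was only 2.4 mm. The arm hid the knobs there: the side index reading failed in the same picture, so I relied on the tracked angle.
- One attempt to roll round the finger's corner lost contact and did not turn the screw.
- On the retreat the arm moved over the drive-case side rather than away from it as I had meant. The fingertips were about 60 mm above the case and touched nothing.

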